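Post-cure the printed dental models on the slide-through UV unit

ROBOT

A 6-joint arm with a two-finger parallel gripper is mounted at the origin on the work surface. World frame = base frame: x ahead of the robot, y to its left, z up, the work surface at z = 0. Lengths are in m, angles in rad, forces in N, time in s.
With the tool pointing down it reaches from about 0.25 to 0.775 m from the base axis. Payload 4 kg.
Tool frame: the origin (TCP) lies at the very end of the fingers, on their centre line; the grasp point (between the pads) lies 19 mm behind it (tcp_to_grasp is the distance from the TCP to the grasp point, in m); z points along the fingers, y is the line along which they close (so a half turn about z gives the same grasp; the last joint's range is limited). The gripper opens to 94 mm and grips with 3 to 60 N. Pads are 16 mm wide; open, the fingers measure 119 mm over their backs; the gripper's body (75 mm by 177 mm) begins 78 mm behind the grasp point.
Start: joints at [1.215, 0.087, 1.371, -0, 1.684, -0.103], TCP at [0.138, 0.533, 0.206] pointing down, gripper open.
Joint ranges: [-3.1, 3.1], [-0.76, 2.03], [0.27, 2.55], [-1.08, 4.22], [0.17, 2.65], [-2.57, 2.57]. Speed limits (rad/s): [2.79, 2.79, 3.14, 3.14, 3.14, 3.14].

INTERFACE

Orientations are given as [roll, pitch, yaw] about the fixed x, y, z axes, in that order (R = Rz(yaw) Ry(pitch) Rx(roll)).
In Python, from station import reach, move_l, set_joints, grip, pause, solve_ik, sense, grab_frame, PlanningError, sign_off, spot_in, place_of, tcp_to_grasp gives the robot as it stands. Calls block until the motion is done:
- reach(position, orientation): joint-space move of the TCP to a pose.
- move_l(position, orientation=None, max_speed=0.15, f_stop=None): straight line of the TCP; orientation=None keeps the orientation; max_speed is the mean speed in m/s. With f_stop (N) it stops when the force on the tool has changed by that much, and returns True; else False.
- set_joints(angles): joint-space move.
- grip(opening): finger opening in m; the grip force is fixed at half the most; returns when the fingers have stopped.
- pause(seconds).
- solve_ik(position, orientation): joint angles nearest the present ones, or None.
- sense(): the state.
- grab_frame(name): name is "scene" or "top" or "wrist"; returns a dict with "image" (480x640x3 uint8, red, green, blue), "camera_matrix" (3x3 intrinsics, pixels), "xyz" and "orientation" of the camera in the world. Camera axes: x right, y down, z forward; pixel columns grow to the right and rows downward; lengths in m; the calibration is good to about 2 mm. A picture is of the moment at which its call begins. There is no depth.
A pose or a line that the arm cannot do raises PlanningError and nothing moves.
- sign_off(): hands the job in; it is judged then, once.
Trained networks look in a picture, given as the dict that the camera call returned (one of the last four; its "shot" number tells which), for a name from the list of things; names that differ only in an ending like _2 or _b are one class to them, and where a whole thing is asked for, a point or a joint stands for the part that bears it (a point fixed in the world has none). Each returns a list of dicts, best first, with "conf" (0 to 1); they miss things now and then, are a little off and sometimes report something else, mostly with a low value. They report only what shows in the picture. A call takes as long as a camera call.
- spot_in(picture, thing): "xy" ([column, row] in pixels, amid what is visible of it).
- place_of(picture, thing): "xy" ([column, row] in pixels: a listed point, or the origin of a listed thing).
The state is a dict: "time_s": time; "q": joint angles; "joint_velocities": joint speeds; "joint_torque": joint torques, N m; "tool_pos": TCP position; "tcp_rot": TCP orientation; "contact_force": force on the tool from outside, world axes, zero at the start; "torque": the same for the moment, N m; "finger_gap": finger opening in m; "finger_force": force on a finger pad.
Only numpy, scipy, OpenCV 4.12 (cv2) and the standard library are available. Lean on these libraries where they do the work, as an engineer would, in place of code of your own. Each camera call takes 0.05 s, during which the arm holds its last target. There are 200 camera calls.

TASK

Post-cure the printed dental models. Slide the carrier back to its loading station at the right-hand end, set every model on the bench teeth up on the carrier plate, and slide the carrier left until it clicks in under the lamp; then press the three keys one at a time, blue programme key, white time key, green start key. After that slide the carrier on to the unloading station at the left-hand end with the models still on it, put every model teeth up, flat on the floor of the blue case pan, and slide the empty carrier back to its loading station, leaving everything else on the bench where it is.

Things in the scene. Friction and masses are not known exactly. Their poses are not given: they have to be found in the camera images.
- curing_unit: fixed UV curing unit: aluminium base plate 120 x 510 lying along its y (yaw within about 0.07 of world y), 8 high, with two guide rods, grey end blocks 32 high, and a white lamp hood on a column behind it (+x). Origin under the middle of the base, on the bench. Stations at its y = -160 mm (loading, yellow mark), 0 (lamp, blue mark), +160 (unloading, green mark)
- lamp_face (a point): centre of the lamp's underside, 104 above the bench, over the lamp station. In the unit's axes the hood spans x -55 to +115, y -60 to +60 about this point, z 104 to 161 above the bench. The carrier plate passes 64 below it: nothing can be put on the plate from above while that is under the hood
- carrier (a joint): travel along the unit's +y (to the robot's left), m: 0 = loading station (right), 0.160 = lamp, 0.320 = unloading station (left); stops at -0.006 and 0.326. At each station a spring detent draws it in from about 5 mm either side and takes about 6 N to leave; elsewhere it slides with about 1 N and stays where left. It starts between loading station and lamp
- carrier_pad (a point): centre of the top of the carrier's steel plate, 40 above the bench; the plate is 150 (x) by 130 (y) with a rim 4 wide and 4 high all round (142 x 122 inside); axes as the curing unit's
- carrier_handle (a point): middle of the carrier's orange upright handle tab, 30 (x) by 12 (y, the slide direction), 135 in front (-x) of the plate's centre; the point is 65 above the bench, the tab rises to 85, over a 40 wide bracket with its top at 38. Push its flat +y and -y faces or pinch it across the 12 mm; keep a wide gripper's long side along the slide, the hood begins 80 behind the tab
- model_a: printed dental quadrant model: tan resin block 48 long (its x), 30 wide (its y), 16 high, with a ridge of ivory teeth 15 wide on top, 23 high in all (tooth tips 25); about 45 g. Origin at the centre of its underside, z up through the teeth. Grip it across the 30 mm width. 2 to 4 of the four are present, teeth up on the bench ahead and right of the robot
- model_b: printed dental quadrant model: tan resin block 48 long (its x), 30 wide (its y), 16 high, with a ridge of ivory teeth 15 wide on top, 23 high in all (tooth tips 25); about 45 g. Origin at the centre of its underside, z up through the teeth. Grip it across the 30 mm width. 2 to 4 of the four are present, teeth up on the bench ahead and right of the robot
- model_c: printed dental quadrant model: tan resin block 48 long (its x), 30 wide (its y), 16 high, with a ridge of ivory teeth 15 wide on top, 23 high in all (tooth tips 25); about 45 g. Origin at the centre of its underside, z up through the teeth. Grip it across the 30 mm width. 2 to 4 of the four are present, teeth up on the bench ahead and right of the robot
- model_d: printed dental quadrant model: tan resin block 48 long (its x), 30 wide (its y), 16 high, with a ridge of ivory teeth 15 wide on top, 23 high in all (tooth tips 25); about 45 g. Origin at the centre of its underside, z up through the teeth. Grip it across the 30 mm width. 2 to 4 of the four are present, teeth up on the bench ahead and right of the robot
- case_pan: loose blue plastic case pan, open tray 182 (its x) by 137 (its y) and 28 high, walls 4, floor 4 thick (174 x 129 inside), 0.35 kg; origin at the centre of its underside, z up; stands to the robot's left
- key_programme_top (a point): middle of the top of the blue programme key: round spring key 22 across in a black collar on the white control box (66 x 150, 34 high). Key tops stand 55 above the bench, 9 above the collars (38 across); keys 44 apart in a row, blue the leftmost seen from the robot, then white, then green. z up
- key_time_top (a point): the same for the white time key, middle of the row
- key_start_top (a point): the same for the green start key, rightmost of the row
- key_programme (a joint): how far the blue programme key is pressed, m: 0 up, 0.005 fully down (4 N); counts as pressed beyond 0.003; springs back
- key_time (a joint): how far the white time key is pressed, m: 0 up, 0.005 fully down (4 N); counts as pressed beyond 0.003; springs back
- key_start (a joint): how far the green start key is pressed, m: 0 up, 0.005 fully down (4 N); counts as pressed beyond 0.003; springs back
- wax_tin: bystander: open round steel tin of red wax, 68 across, 18 high; origin under its centre
- tin_lid: bystander: round steel tin lid, 72 across, 9 high; origin under its centre
- glaze_jar: bystander: small closed jar, 40 across, 45 high; origin under its centre
- pin_board: bystander: green pin board 100 x 75, with crowns on it, 30 high; origin under its centre
- pin_board2: bystander: smaller green pin board 90 x 60 with two crowns, 30 high; origin under its centre

How it is judged:
On the way, in this order (a step that is already met when the one before it is completed fails the run):
1. every model lies teeth up, let go, on the carrier plate, with the carrier in its loading station (value of joint carrier between -0.004 and 0.004 m and velocity of joint carrier between -0.01 and 0.01 m/s and x of model_a in the frame of carrier_pad between -0.058 and 0.058 m and y of model_a in the frame of carrier_pad between -0.05 and 0.05 m and z of model_a in the frame of carrier_pad between -0.004 and 0.005 m and angle between each of model_a, model_b, model_c, model_d's own z axis and vertical below 0.15 rad and x of model_b in the frame of carrier_pad between -0.058 and 0.058 m and y of model_b in the frame of carrier_pad between -0.05 and 0.05 m and z of model_b in the frame of carrier_pad between -0.004 and 0.005 m and x of model_c in the frame of carrier_pad between -0.058 and 0.058 m and y of model_c in the frame of carrier_pad between -0.05 and 0.05 m and z of model_c in the frame of carrier_pad between -0.004 and 0.005 m and x of model_d in the frame of carrier_pad between -0.058 and 0.058 m and y of model_d in the frame of carrier_pad between -0.05 and 0.05 m and z of model_d in the frame of carrier_pad between -0.004 and 0.005 m and contact force between the fingers and model_a below 0.2 N and contact force between the fingers and model_b below 0.2 N and contact force between the fingers and model_c below 0.2 N and contact force between the fingers and model_d below 0.2 N), for 0.2 s.
2. the carrier, with every model on it, is in the lamp station (value of joint carrier between 0.156 and 0.164 m and velocity of joint carrier between -0.01 and 0.01 m/s and x of model_a in the frame of carrier_pad between -0.058 and 0.058 m and y of model_a in the frame of carrier_pad between -0.05 and 0.05 m and z of model_a in the frame of carrier_pad between -0.004 and 0.005 m and angle between each of model_a, model_b, model_c, model_d's own z axis and vertical below 0.15 rad and x of model_b in the frame of carrier_pad between -0.058 and 0.058 m and y of model_b in the frame of carrier_pad between -0.05 and 0.05 m and z of model_b in the frame of carrier_pad between -0.004 and 0.005 m and x of model_c in the frame of carrier_pad between -0.058 and 0.058 m and y of model_c in the frame of carrier_pad between -0.05 and 0.05 m and z of model_c in the frame of carrier_pad between -0.004 and 0.005 m and x of model_d in the frame of carrier_pad between -0.058 and 0.058 m and y of model_d in the frame of carrier_pad between -0.05 and 0.05 m and z of model_d in the frame of carrier_pad between -0.004 and 0.005 m), for 0.3 s.
3. the blue programme key is pressed, the carrier in the lamp station (value of joint key_programme above 0.003 m and value of joint carrier between 0.156 and 0.164 m and velocity of joint carrier between -0.01 and 0.01 m/s), for 0.05 s.
4. the white time key is pressed, the carrier in the lamp station (value of joint key_time above 0.003 m and value of joint carrier between 0.156 and 0.164 m and velocity of joint carrier between -0.01 and 0.01 m/s), for 0.05 s.
5. the green start key is pressed, the carrier in the lamp station (value of joint key_start above 0.003 m and value of joint carrier between 0.156 and 0.164 m and velocity of joint carrier between -0.01 and 0.01 m/s), for 0.05 s.
6. the carrier, with every model on it, is in the unloading station (value of joint carrier between 0.316 and 0.324 m and velocity of joint carrier between -0.01 and 0.01 m/s and x of model_a in the frame of carrier_pad between -0.058 and 0.058 m and y of model_a in the frame of carrier_pad between -0.05 and 0.05 m and z of model_a in the frame of carrier_pad between -0.004 and 0.005 m and angle between each of model_a, model_b, model_c, model_d's own z axis and vertical below 0.15 rad and x of model_b in the frame of carrier_pad between -0.058 and 0.058 m and y of model_b in the frame of carrier_pad between -0.05 and 0.05 m and z of model_b in the frame of carrier_pad between -0.004 and 0.005 m and x of model_c in the frame of carrier_pad between -0.058 and 0.058 m and y of model_c in the frame of carrier_pad between -0.05 and 0.05 m and z of model_c in the frame of carrier_pad between -0.004 and 0.005 m and x of model_d in the frame of carrier_pad between -0.058 and 0.058 m and y of model_d in the frame of carrier_pad between -0.05 and 0.05 m and z of model_d in the frame of carrier_pad between -0.004 and 0.005 m), for 0.3 s.
At the end, for the whole second after the job is handed in: every model present lies at rest, teeth up (within 0.15 rad), flat on the floor of the case pan, and the empty carrier is in its loading station (within 4 mm) at rest (x of model_a in the frame of case_pan between -0.075 and 0.075 m and y of model_a in the frame of case_pan between -0.053 and 0.053 m and z of model_a in the frame of case_pan between 0 and 0.01 m and angle between each of model_a, model_b, model_c, model_d's own z axis and vertical below 0.15 rad and linear speed of each of model_a, model_b, model_c, model_d below 0.02 m/s and x of model_b in the frame of case_pan between -0.075 and 0.075 m and y of model_b in the frame of case_pan between -0.053 and 0.053 m and z of model_b in the frame of case_pan between 0 and 0.01 m and x of model_c in the frame of case_pan between -0.075 and 0.075 m and y of model_c in the frame of case_pan between -0.053 and 0.053 m and z of model_c in the frame of case_pan between 0 and 0.01 m and x of model_d in the frame of case_pan between -0.075 and 0.075 m and y of model_d in the frame of case_pan between -0.053 and 0.053 m and z of model_d in the frame of case_pan between 0 and 0.01 m and value of joint carrier between -0.004 and 0.004 m and velocity of joint carrier between -0.01 and 0.01 m/s); the robot touches nothing.
It fails at once if two keys are pressed at once (value of joint each of key_programme, key_time above 0.003 m or value of joint each of key_time, key_start above 0.003 m or value of joint each of key_programme, key_start above 0.003 m).
It fails at once if the start key is pressed while the carrier is away from the lamp (value of joint key_start above 0.003 m and (value of joint carrier below 0.15 m or value of joint carrier above 0.17 m)).
It fails at once if another thing on the bench is shifted by more than 30 mm (distance of any of wax_tin, tin_lid, glaze_jar, pin_board, pin_board2 from where it was at the start of the episode above 0.03 m).
Of model_a, model_b, model_c, model_d only 2 to 4 are there at a start; the rules pass over those that are not, and their reading is None.
At some moment in a run one of model_a, model_b, model_c, model_d, case_pan may be knocked a few centimetres aside while the robot is not near it.
Once in a run the grip may slacken for a moment while it holds something.
It also fails if it takes over 210 s, if anything falls off the work surface, if the arm or the gripper's body presses on something with over 40 N, if the wrist force passes 120 N, or if a joint passes its speed limit or range.

## Working session

There is one attempt and no reset: what is moved stays moved. The work goes in short steps, each a Python script; the robot and the scene stay as the last script left them, time stands still between calls to the robot, and variables do not carry over. Pictures are saved under pics/ and viewed, at most 14 in all, crops included, and the job is handed in when it is done.

```bash
ls; mkdir -p pics; cat > h.py <<'E'
import numpy as np, cv2
from scipy.spatial.transform import Rotation as R
from station import *
def ray(f,xy,z):
    K=np.array(f["camera_matrix"]); d=np.linalg.inv(K)@[xy[0],xy[1],1]
    d=R.from_euler('xyz',f["orientation"]).as_matrix()@d if np.ndim(f["orientation"])==1 else np.array(f["orientation"])@d
    o=np.array(f["xyz"]); return (o+d*(z-o[2])/d[2])
def proj(f,p):
    M=R.from_euler('xyz',f["orientation"]).as_matrix()
    q=np.array(f["camera_matrix"])@(M.T@(np.array(p)-f["xyz"])); return q[:2]/q[2]
def save(f,n): cv2.imwrite(f"pics/{n}.png",f["image"][:,:,::-1])
E
cat > a.py <<'E'
from h import *
for c in ["top","scene"]:
    f=grab_frame(c); save(f,c+"0"); print(c,np.round(f["xyz"],3),np.round(f["orientation"],3),f["camera_matrix"][0][0])
    for n,z in [("curing_unit",0),("carrier_pad",.04),("carrier_handle",.065),("lamp_face",.104),("model_a",0),("case_pan",0),("key_programme_top",.055),("key_time_top",.055),("key_start_top",.055),("wax_tin",0),("tin_lid",0),("glaze_jar",0),("pin_board",0)]:
        for d in place_of(f,n):
            if d["conf"]>.2: print(n,round(d["conf"],2),np.round(d["xy"]),np.round(ray(f,d["xy"],z)[:2],3))
print(sense(),tcp_to_grasp)
E
python3 a.py
```

```text
pics
top [ 0.411 -0.055  1.336] [-3.070e+00  2.000e-03 -1.583e+00] 473.3587252908363
curing_unit 0.86 [321. 197.] [ 0.634 -0.043]
carrier_pad 0.57 [351. 196.] [ 0.63  -0.126]
carrier_handle 0.88 [352. 246.] [ 0.49  -0.127]
model_a 0.66 [405. 272.] [ 0.418 -0.278]
model_a 0.6 [427. 250.] [ 0.479 -0.342]
case_pan 0.8 [185. 258.] [0.465 0.342]
case_pan 0.53 [468. 244.] [ 0.496 -0.457]
key_programme_top 0.63 [248. 270.] [0.428 0.156]
key_programme_top 0.33 [477. 213.] [ 0.577 -0.469]
key_programme_top 0.22 [353. 197.] [ 0.623 -0.132]
key_time_top 0.53 [262. 274.] [0.418 0.117]
key_start_top 0.64 [278. 266.] [0.438 0.075]
wax_tin 0.75 [399. 301.] [ 0.339 -0.259]
tin_lid 0.68 [476. 213.] [ 0.583 -0.485]
glaze_jar 0.63 [464. 245.] [ 0.492 -0.447]
pin_board 0.98 [201. 172.] [0.71  0.299]
pin_board 0.69 [350. 196.] [ 0.635 -0.125]
pin_board 0.63 [444. 181.] [ 0.676 -0.395]
scene [ 0.89  -0.563  0.952] [-2.528 -0.     0.651] 511.3653232345777
curing_unit 0.81 [366. 268.] [ 0.618 -0.042]
carrier_pad 0.88 [348. 284.] [ 0.622 -0.117]
carrier_handle 0.89 [295. 248.] [ 0.492 -0.128]
carrier_handle 
[... 715 characters left out ...]
8]
{'time_s': 1.4, 'q': array([ 1.21489160e+00,  8.72125853e-02,  1.37069391e+00,  1.82690033e-05,
        1.68359803e+00, -1.03133961e-01]), 'joint_velocities': array([ 0.00042425, -0.00213139,  0.00013753,  0.00081823, -0.00020149,
       -0.00044327]), 'joint_torque': array([ 5.03048705e-04, -3.40034902e+01, -3.02592909e+01,  7.18086725e-02,
        2.37485161e-02,  5.55307139e-06]), 'tool_pos': array([0.13757256, 0.53254006, 0.20550208]), 'tcp_rot': array([ 3.14150313e+00, -8.98425685e-06,  2.88882395e+00]), 'contact_force': array([-0.29716836,  0.59790375,  0.81387301]), 'torque': array([0.02419278, 0.00552181, 0.0084749 ]), 'finger_force': 0.0, 'finger_gap': 0.09384465474941853} 0.0188
```

View pics/top0.png

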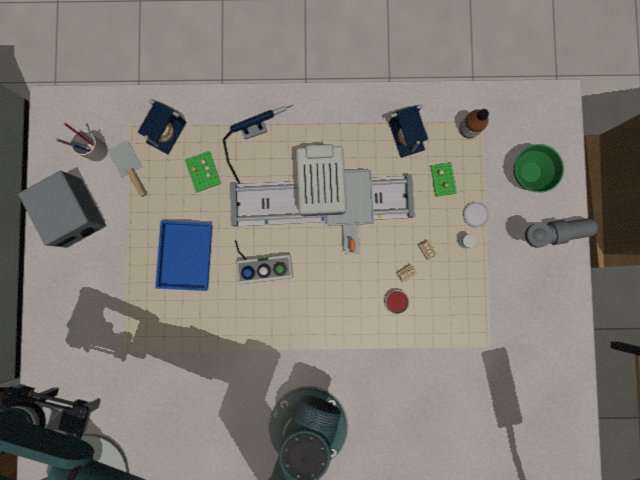

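View pics/scene0.png

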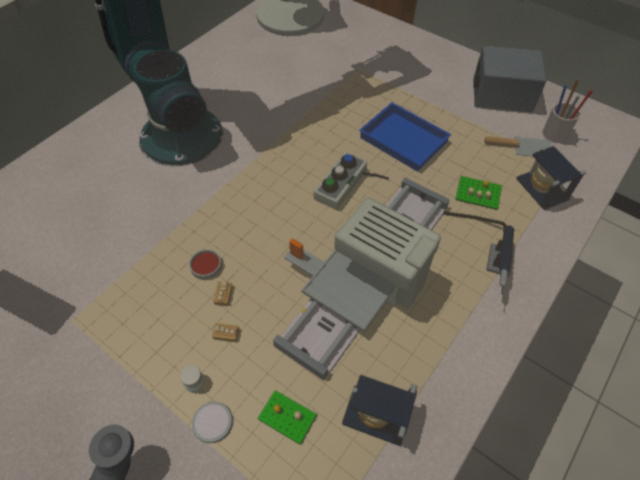

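Two models show, at about (405,272) and (427,250) in the top view. The handle is at (352,246), the pan at (185,258) and the keys at (248/263/280,270). Next I'll take wrist views.

```bash
cat > b.py <<'E'
from h import *
for i,p in enumerate([[.40,-.27,.30],[.40,.13,.30]]):
    for y in (0,np.pi):
        q=solve_ik(p,[np.pi,0,y]); print(y,None if q is None else np.round(q,2))
    for y in (0,np.pi):
        try: reach(p,[np.pi,0,y]);break
        except PlanningError as e: print(e)
    f=grab_frame("wrist"); save(f,f"w{i}"); print(np.round(f["xyz"],3),np.round(f["orientation"],3),f["camera_matrix"][0][0])
    for n,z in [("carrier_handle",.065),("carrier_pad",.04),("model_a",0),("case_pan",0),("key_programme_top",.055),("key_time_top",.055),("key_start_top",.055)]:
        for d in place_of(f,n):
            if d["conf"]>.3: print(n,round(d["conf"],2),np.round(d["xy"]),np.round(ray(f,d["xy"],z)[:2],3))
E
python3 b.py
```

```text
0 [-0.71 -0.06  1.34 -0.    1.87  0.86]
3.141592653589793 [-0.71 -0.06  1.34  0.    1.87 -2.28]
[ 0.479 -0.269  0.48 ] [ 2.865e+00  1.000e-03 -1.570e+00] 347.21801907460423
carrier_handle 0.7 [187. 135.] [ 0.49  -0.121]
carrier_pad 0.92 [180.   5.] [ 0.627 -0.118]
model_a 0.8 [367. 143.] [ 0.481 -0.336]
key_start_top 0.7 [ 34. 182.] [0.435 0.073]
0 [ 0.18 -0.2   1.46 -0.    1.88  1.75]
3.141592653589793 [ 0.18 -0.2   1.46  0.    1.88 -1.39]
[0.479 0.129 0.48 ] [ 2.865 -0.    -1.572] 347.21801907460423
carrier_handle 0.97 [540. 135.] [ 0.489 -0.125]
model_a 0.79 [614. 190.] [ 0.419 -0.28 ]
case_pan 0.61 [361. 183.] [0.428 0.068]
case_pan 0.57 [160. 148.] [0.475 0.339]
case_pan 0.33 [327. 192.] [0.417 0.116]
key_programme_top 0.69 [292. 191.] [0.425 0.16 ]
key_time_top 0.56 [327. 191.] [0.425 0.117]
key_time_top 0.36 [460.  17.] [ 0.611 -0.025]
```

View pics/w0.png

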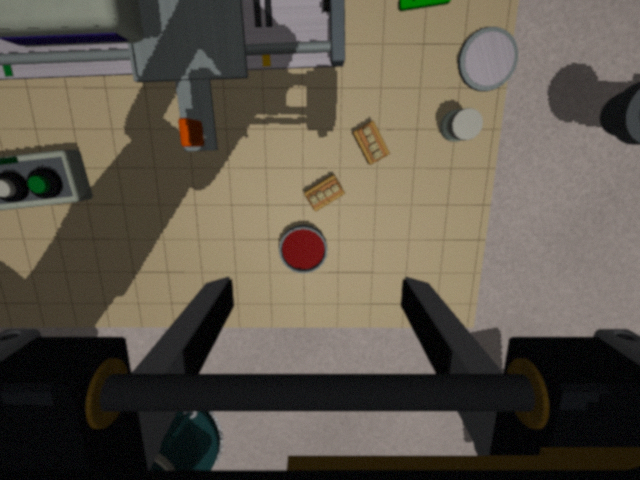

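View pics/w1.png

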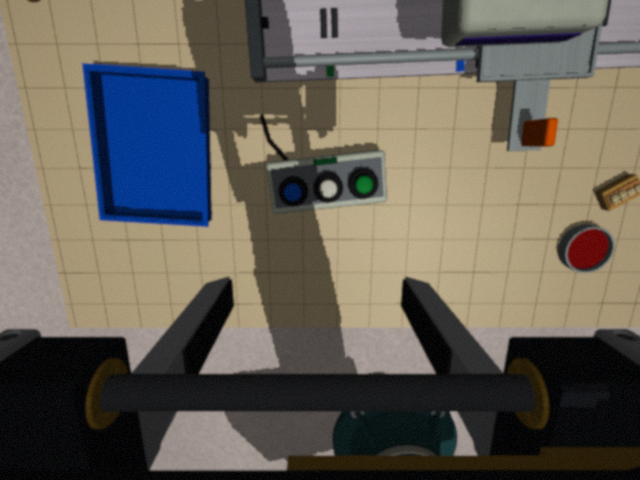

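The wrist views agree with the top view. The unit's yaw is about 0.04, from the front rod's slope, and the handle is at (0.490,-0.124). I'll slide the carrier against its loading stop, back off 5 mm, and release.

```bash
cat >> h.py <<'E'
YAW=0.04
U=np.array([-np.sin(YAW),np.cos(YAW),0])
def down(y): return [np.pi,0,y]
E
cat > c.py <<'E'
from h import *
p=np.array([.490,-.124,.046])
reach(p+[0,0,.12],down(YAW)); grip(.05)
f=grab_frame("wrist")
for d in place_of(f,"carrier_handle"):print(d["conf"],ray(f,d["xy"],.065))
d=[d for d in place_of(f,"carrier_handle") if d["conf"]>.5]
if d:
    m=ray(f,d[0]["xy"],.065)
    if np.linalg.norm(m[:2]-p[:2])<.01: p[:2]=m[:2]
move_l(p,max_speed=.1); grip(0); s=sense(); print(s["finger_gap"],s["tool_pos"],s["contact_force"])
r=move_l(p-U*.105,max_speed=.06,f_stop=14); s=sense(); a=s["tool_pos"]; print(r,a,s["contact_force"])
move_l(a+U*.006,max_speed=.03); print(sense()["tool_pos"],sense()["contact_force"])
grip(.05); pause(.3); print(sense()["contact_force"])
move_l(sense()["tool_pos"]+[0,0,.12])
for c in("wrist","scene","top"):
    f=grab_frame(c); 
    for n,z in [("carrier_handle",.065),("carrier_pad",.04)]:
        for d in place_of(f,n):
            if d["conf"]>.4: print(c,n,round(d["conf"],2),np.round(ray(f,d["xy"],z)[:2],4))
    if c=="wrist":save(f,"w2")
print(sense()["time_s"])
E
python3 c.py
```

```text
0.71 [ 0.49002493 -0.1226199   0.065     ]
0.47 [ 0.49745083 -0.2958295   0.065     ]
0.011930261017480131 [ 0.49009451 -0.12281134  0.04609603] [-0.41102383 -0.57600526 -0.33873705]
True [ 0.49282989 -0.19912324  0.04609158] [ 0.36452544 -0.23310347  2.78021853]
[ 0.49263162 -0.19364345  0.04611699] [-1.00527801 -1.58400384  0.63465771]
[-1.10473696  0.31813225 -0.8729633 ]
wrist carrier_handle 0.68 [ 0.4925 -0.1924]
wrist carrier_pad 0.68 [ 0.6287 -0.1887]
scene carrier_handle 0.75 [ 0.4989 -0.1911]
top carrier_pad 0.75 [ 0.6252 -0.194 ]
14.7583
```

```bash
python3 - <<'E'
from h import *
for x,y in((.479,-.269),(.479,.129)):
    f=dict(camera_matrix=np.array([[347.218,0,319.5],[0,347.218,239.5],[0,0,1]]),xyz=np.array([x,y,.48]),orientation=[2.865,0,-1.571])
    for n,px in dict(yellow=(266,60),blue=(461,66),green=(331,71),endR=(339,40),endL=(256,50)).items(): print(x,y,n,ray(f,px,.008)[:2])
E
cat > /dev/null
```

```text
0.479 -0.269 yellow [ 0.57495582 -0.20309406]
0.479 -0.269 blue [ 0.56817584 -0.44413089]
0.479 -0.269 green [ 0.56255519 -0.28329993]
0.479 -0.269 endR [ 0.59696382 -0.29271514]
0.479 -0.269 endL [ 0.5860493 -0.1913277]
0.479 0.129 yellow [0.57495582 0.19490594]
0.479 0.129 blue [ 0.56817584 -0.04613089]
0.479 0.129 green [0.56255519 0.11470007]
0.479 0.129 endR [0.59696382 0.10528486]
0.479 0.129 endL [0.5860493 0.2066723]
```

View pics/w2.png

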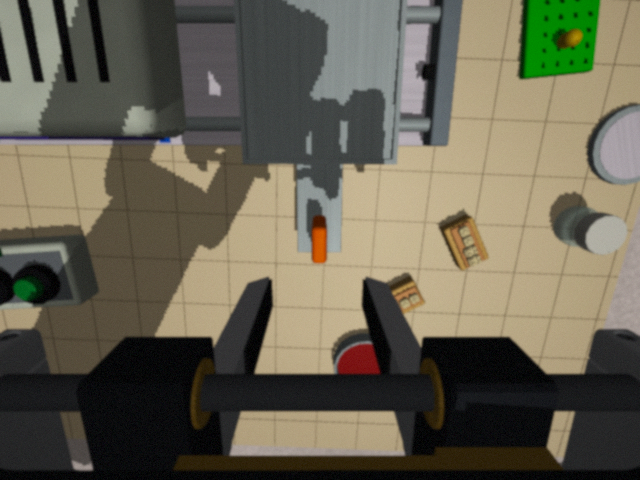

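Handle now sits near (319,240), y≈-0.193. The marks put the loading station at handle y≈-0.209, so f_stop tripped early. I'll push on.

```bash
cat > c2.py <<'E'
from h import *
p=np.array([.4926,-.1935,.046])
move_l(p,max_speed=.1); grip(0); s=sense(); print(s["finger_gap"],s["tool_pos"])
a=p
for k in range(1,15):
    t=p-U*.002*k
    r=move_l(t,max_speed=.02,f_stop=30); s=sense(); d=(s["tool_pos"]-p)@U
    print(k,r,round(d*1000,2),np.round(s["contact_force"]@U,1),np.round(s["tool_pos"]-t,4))
    if abs(s["contact_force"]@U)>12 or r: break
E
python3 c2.py
```

```text
0.011904337142485646 [ 0.49259248 -0.19377559  0.0460206 ]
1 False -2.51 0.0 [ 0.     -0.0005  0.    ]
2 False -3.81 2.1 [-0.      0.0002  0.    ]
3 False -4.18 6.0 [-0.0001  0.0018  0.    ]
4 False -4.39 9.4 [-0.0002  0.0036  0.    ]
5 False -4.61 14.4 [-0.0003  0.0054  0.    ]
```

```bash
python3 - <<'E'
from h import *
s=sense(); print(s["tool_pos"],s["contact_force"],s["torque"],s["finger_gap"])
grip(.05); pause(.3); 
move_l(s["tool_pos"]+[0,0,.12]); 
reach([.50,-.16,.24],down(YAW))
f=grab_frame("wrist"); save(f,"w3"); print(f["xyz"],f["orientation"],f["camera_matrix"])
for n,z in [("carrier_handle",.065),("carrier_pad",.04),("lamp_face",.104),("curing_unit",0)]:
    for d in place_of(f,n): print(n,round(d["conf"],2),np.round(d["xy"]),np.round(ray(f,d["xy"],z)[:2],4))
np.save("w3.npy",f,allow_pickle=True)
E
```

```text
[ 0.49273147 -0.19810915  0.04600058] [-1.21038836 14.33156991  5.37649277] [ 1.55545596  0.33591962 -0.07181437] 0.01215578715371949
[ 0.57899926 -0.15627488  0.42035891] [ 2.86620331e+00 -3.97977967e-04 -1.52992748e+00] [[347.21801907   0.         316.89954375]
 [  0.         347.21801907 243.04367218]
 [  0.           0.           1.        ]]
carrier_handle 0.84 [350. 234.] [ 0.4896 -0.1947]
carrier_handle 0.31 [ 32. 277.] [0.427  0.1492]
carrier_pad 0.82 [355.  96.] [ 0.6281 -0.193 ]
lamp_face 0.55 [381. 335.] [ 0.3949 -0.2296]
lamp_face 0.47 [590. 157.] [ 0.5789 -0.3984]
curing_unit 0.98 [218.  97.] [ 0.6265 -0.0432]
curing_unit 0.53 [549. 221.] [ 0.5008 -0.4465]
```

View pics/w3.png

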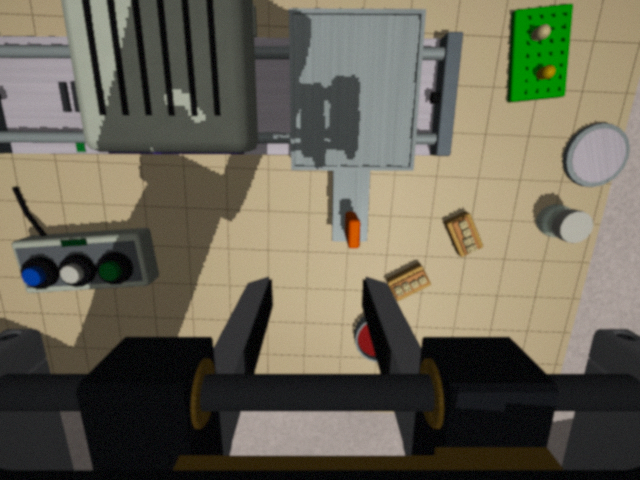

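```bash
python3 - <<'E'
from h import *
from scipy.optimize import least_squares
f=np.load("w3.npy",allow_pickle=True).item()
P={(75,65,44):(290,10),(75,-65,44):(425,10),(-75,-65,44):(413,168),(-75,65,44):(290,168)}
def res(v):
    r=[]
    Rz=R.from_euler('z',v[2]).as_matrix()
    for k,p in P.items(): r+=list(proj(f,Rz@(np.array(k)/1000)+[v[0],v[1],0])-p)
    return r
o=least_squares(res,[.62,-.2,.04]); print("plate",o.x,np.round(o.fun,1))
for n,p,z in [("blk rear out",(462,33),.032),("blk front out",(448,155),.032),("blk front out z0",(448,155),.0),("blue key",(35,274),.055),("green key",(112,270),.055)]: print(n,ray(f,p,z))
im=cv2.resize(f["image"][0:180,270:480],None,fx=3.5,fy=3.3,interpolation=cv2.INTER_CUBIC); cv2.imwrite("pics/w3c.png",im[:,:,::-1])
t=grab_frame("top"); cv2.imwrite("pics/topc.png",cv2.resize(t["image"][130:290,210:440],None,fx=3.4,fy=3.4,interpolation=cv2.INTER_CUBIC)[:,:,::-1]); np.save("t1.npy",t,allow_pickle=True)
E
```

```text
plate [ 0.62977151 -0.19204266  0.03507833] [-1.6 -2.1  0.9 -1.1  0.   2.4  0.8  1.7]
blk rear out [ 0.69173464 -0.29598954  0.032     ]
blk front out [ 0.57431364 -0.29894869  0.032     ]
blk front out z0 [ 0.57392756 -0.31070473  0.        ]
blue key [0.42693174 0.15372529 0.055     ]
green key [0.43523851 0.06690753 0.055     ]
```

View pics/w3c.png

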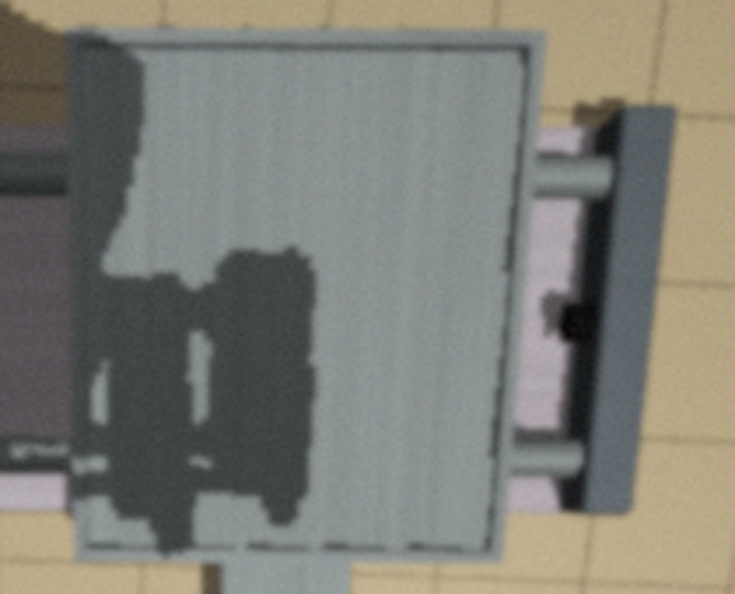

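View pics/topc.png

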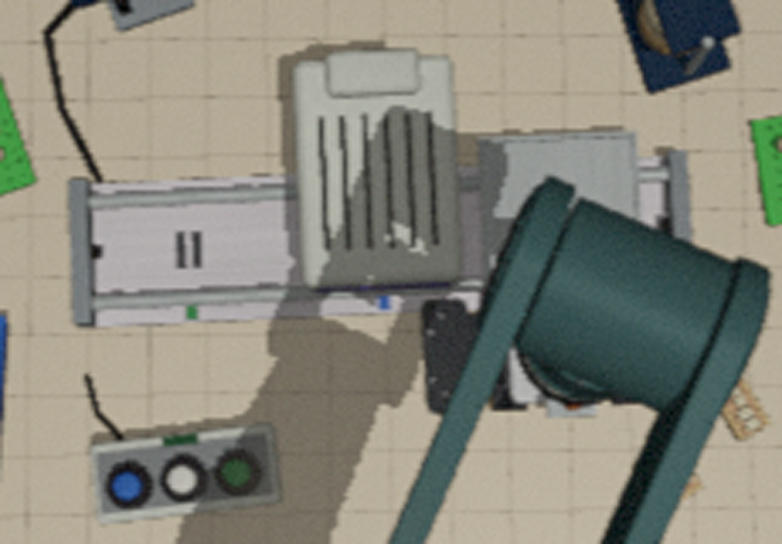

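Carrier is about 10 mm short of loading in both views (plate-to-block gap), yet it resisted 14 N. I'll test by pushing its left face with the fingers closed.

```bash
cat > c3.py <<'E'
from h import *
# tab centre now ~ -0.198; left face -0.192; closed fingers half thickness along y unknown (~13)
p0=np.array([.4926,-.160,.050])
reach(p0+[0,0,.1],down(YAW)); grip(0); print(sense()["finger_gap"])
move_l(p0,max_speed=.1); print(np.round(sense()["contact_force"],1))
for k in range(1,40):
    t=p0-U*.002*k
    r=move_l(t,max_speed=.03,f_stop=30); s=sense(); F=s["contact_force"]
    print(k,r,round(s["tool_pos"][1],4),np.round(F,1),np.round(s["torque"],2),flush=True)
    if abs(F@U)>24 or r: break
E
python3 c3.py
```

```text
0.0006280046302674266
[-0.8  0.6  1. ]
1 False -0.1623 [0.3 0.  0.5] [0.   0.13 0.01]
2 False -0.1641 [ 0.1 -0.2 -0.8] [-0.02  0.17  0.08]
3 False -0.1661 [ 0.1  0.  -0.3] [-0.04  0.15  0.03]
4 False -0.1681 [ 1.1  0.  -0.5] [0.01 0.12 0.03]
5 False -0.1701 [ 1.  -0.2 -0.5] [ 0.05  0.11 -0.  ]
6 False -0.1721 [-0.7  0.   0.5] [-0.    0.14  0.03]
7 False -0.1741 [-0.6  0.8 -0.4] [-0.03  0.16  0.03]
8 False -0.1761 [ 0.1  0.2 -0.1] [0.   0.15 0.01]
9 False -0.1781 [ 0.1 -0.6 -0.1] [-0.02  0.17  0.  ]
10 False -0.179 [0.5 4.  1.6] [ 0.65  0.24 -0.02]
11 False -0.1794 [-1.1  8.2  2.7] [1.36 0.24 0.02]
12 False -0.1795 [-1.6 12.2  3.8] [ 2.04  0.32 -0.01]
13 False -0.1834 [-1.8  5.8  2.1] [ 1.    0.27 -0.05]
14 False -0.1888 [-0.3 -0.1 -0. ] [-0.07  0.14  0.06]
15 False -0.1906 [ 1.  -1.6  0.5] [-0.04  0.12 -0.  ]
16 False -0.1919 [-0.6  2.2 -0.2] [0.21 0.15 0.02]
17 False -0.1922 [-0.4  6.7  1.6] [ 0.97  0.24 -0.09]
18 False -0.1924 [-0.6 10.   4.4] [ 1.63  0.27 -0.03]
19 False -0.1926 [-1.5 14.5  5.6] [ 2.27  0.39 -0.06]
20 False -0.1972 [-0.9  7.3  2.8] [ 1.16  0.32 -0.04]
21 False -0.1972 [-1.4 12.3  5.3] [ 2.07  0.44 -0.11]
22 False -0.1971 [-2.  18.2  7.3] [ 2.79  0.41 -0.05]
23 False -0.1971 [-2.5 22.5  8.6] [ 3.66  0.46 -0.08]
24 False -0.197 [-3.  26.9 11.2] [ 4.39  0.6  -0.09]
```

The carrier came free at about 13 N and reached the hard stop at handle y≈-0.215, as expected. I'll back off, see where it rests, and measure the models.

```bash
cat > d.py <<'E'
from h import *
p=sense()["tool_pos"]; move_l(p+U*.03,max_speed=.05); move_l(p+U*.03+[0,0,.15])
reach([.36,-.29,.20],down(0)); grip(.06)
f=grab_frame("wrist"); save(f,"w4"); np.save("w4.npy",f,allow_pickle=True)
for n,z in [("carrier_handle",.065),("carrier_pad",.04),("model_a",0)]:
    for d in place_of(f,n):
        if d["conf"]>.3: print(n,round(d["conf"],2),np.round(d["xy"]),np.round(ray(f,d["xy"],z)[:2],4))
print(sense()["time_s"])
E
python3 d.py
```

```text
carrier_handle 0.92 [224.  76.] [ 0.494  -0.2129]
model_a 0.97 [366. 105.] [ 0.478  -0.3401]
model_a 0.74 [302. 192.] [ 0.3892 -0.2737]
33.3167
```

View pics/w4.png

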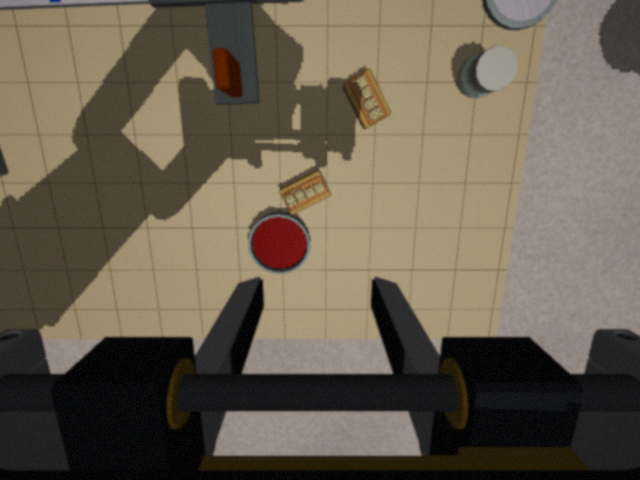

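Model 1 has been knocked to about (0.389,-0.274), close to the wax tin. I'll probe the carrier from the right and take a closer wrist view for the model yaws.

```bash
cat > e.py <<'E'
from h import *
p0=np.array([.4935,-.250,.055])
reach(p0+[0,0,.1],down(YAW)); grip(0); move_l(p0,max_speed=.12)
for k in range(1,20):
    r=move_l(p0+U*.002*k,max_speed=.03,f_stop=20); s=sense(); F=s["contact_force"]@U
    print(k,round(s["tool_pos"][1],4),round(F,1),flush=True)
    if abs(F)>3: break
move_l(s["tool_pos"]-U*.02,max_speed=.1); move_l(sense()["tool_pos"]+[0,0,.15])
E
python3 e.py
cat > seg.py <<'E'
from h import *
def block(f,px,win=42,dbg=None):
    x,y=int(px[0]),int(px[1]); x0,y0=max(x-win,0),max(y-win,0); im=f["image"][y0:y+win,x0:x+win]
    hsv=cv2.cvtColor(im,cv2.COLOR_RGB2HSV); lab=cv2.cvtColor(im,cv2.COLOR_RGB2LAB).astype(int)
    b=lab[:,:,2]; m=((b>np.median(b)+9)).astype(np.uint8)
    m=cv2.morphologyEx(m,cv2.MORPH_CLOSE,np.ones((9,9))); n,l,st,c=cv2.connectedComponentsWithStats(m)
    k=min([i for i in range(1,n) if st[i,4]>150],key=lambda i:np.hypot(*(c[i]-[x-x0,y-y0])))
    cnt=max(cv2.findContours((l==k).astype(np.uint8),cv2.RETR_EXTERNAL,cv2.CHAIN_APPROX_NONE)[0],key=len)
    W=np.array([ray(f,q,.010)[:2] for q in (cnt[:,0,:]+[x0,y0])],np.float32)*1000
    (cx,cy),(w,h),a=cv2.minAreaRect(W); a=np.radians(a)+(0 if w>h else np.pi/2); a=(a+np.pi/2)%np.pi-np.pi/2
    return np.array([cx,cy])/1000,a,sorted((w,h))
if __name__=="__main__":
    reach([.36,-.30,.20],down(0))
    f=grab_frame("wrist"); save(f,"w5")
    for d in place_of(f,"model_a"):
        if d["conf"]>.3: print(d["conf"],d["xy"],ray(f,d["xy"],0)[:2],block(f,d["xy"]))
    for d in place_of(f,"wax_tin"): print("tin",d["conf"],ray(f,d["xy"],0)[:2])
    for d in place_of(f,"carrier_handle"): print("handle",d["conf"],ray(f,d["xy"],0.065)[:2])
E
python3 seg.py
```

```text
1 -0.2482 -0.8
2 -0.2459 -0.1
3 -0.2439 -0.1
4 -0.2419 -0.2
5 -0.2399 -0.6
6 -0.2379 -0.2
7 -0.2359 -0.8
8 -0.2338 0.2
9 -0.2318 0.2
10 -0.2298 -0.1
11 -0.228 -0.8
12 -0.2275 -5.0
0.8 [351.7, 106.6] [ 0.47681302 -0.33514985] (array([ 0.48712659, -0.34887454]), np.float64(0.34592761465983024), [14.792373657226562, 48.21962356567383])
0.78 [297.6, 191.2] [ 0.39058957 -0.2784681 ] (array([ 0.38955011, -0.27627322]), np.float64(-1.1068524927724273), [28.754051208496094, 47.75539779663086])
tin 0.6 [ 0.33214835 -0.25129901]
handle 0.96 [ 0.49350965 -0.20812982]
```

Carrier is in its detent: contact puts the tab at about -0.208. Model 1 at (0.3895,-0.276) with yaw -1.107 and a fitted 29x48 outline. I'll grip it 8 mm off-centre, away from the tin.

```bash
cat >> h.py <<'E'
PAD=np.array([.629,-.203])
def best(p,yaws):
    L=[(abs(q[5]),y) for y in yaws for q in [solve_ik(p,down(y))] if q is not None]
    return min(L)[1]
def pick(c,yaw,z,off=0,gap=.044,up=.16,prefer=None):
    """c,yaw: model centre and long axis; off: grip shift along tool x of chosen yaw base 'yaw'. returns (tool yaw, shift along tool x)"""
    e=np.array([np.cos(yaw),np.sin(yaw)]); g=np.r_[np.array(c)+e*off,z]
    y=best(g+[0,0,up],[yaw,yaw+np.pi,yaw-np.pi] if prefer is None else [prefer])
    reach(g+[0,0,up],down(y)); grip(gap); move_l(g+[0,0,.03],max_speed=.2); move_l(g,max_speed=.08); grip(0)
    s=sense(); print("grip",s["finger_gap"],s["contact_force"].round(1))
    move_l(g+[0,0,up],max_speed=.15); print("held",sense()["finger_gap"])
    return y,(off if np.cos(y-yaw)>0 else -off)
def place(c,y,shift,z,gap=.044,up=.12):
    g=np.r_[np.array(c)+shift*np.array([np.cos(y),np.sin(y)]),z]
    reach(g+[0,0,up],down(y)); print("carried",sense()["finger_gap"])
    move_l(g+[0,0,.015],max_speed=.15); move_l(g,max_speed=.04,f_stop=6)
    s=sense(); print("down",s["tool_pos"].round(4),s["contact_force"].round(1),s["finger_gap"])
    grip(gap); move_l(s["tool_pos"]+[0,0,up],max_speed=.2)
def unit(x,y,c=None): return (PAD if c is None else c)+R.from_euler('z',YAW).as_matrix()[:2,:2]@[x,y]
E
cat > p1.py <<'E'
from h import *
y,s=pick([.3895,-.276],-1.107,.003,off=.008)
print("yaw",y,s)
ty=-np.pi/2+YAW
place(unit(-.028,-.003),ty,s,.0435)
reach([.40,-.34,.18],down(0))
f=grab_frame("wrist"); save(f,"w6"); np.save("w6.npy",f,allow_pickle=True)
from seg import block
for d in place_of(f,"model_a"):
    print(d["conf"],d["xy"],ray(f,d["xy"],0)[:2],ray(f,d["xy"],0.04)[:2])
    try: print(block(f,d["xy"]))
    except Exception as e: print(e)
print(sense()["time_s"])
E
python3 p1.py
```

```text
grip 0.02971688919423183 [ 0.8 -0.6  1.6]
held 0.03011668598148188
yaw 2.034592653589793 -0.008Traceback (most recent call last):
  File "p1.py", line 5, in <module>
    place(unit(-.028,-.003),ty,s,.0435)
    ~~~~~^^^^^^^^^^^^^^^^^^^^^^^^^^^^^^
  File "h.py", line 29, in place
    reach(g+[0,0,up],down(y)); print("carried",sense()["finger_gap"])
    ~~~~~^^^^^^^^^^^^^^^^^^^^
station.PlanningError: the arm cannot take that pose within its joint ranges
```

```bash
sed -i -e '/^y,s=pick/c y,s=2.0346,-.008' -e 's/^ty=.*/ty=np.pi\/2+YAW; print(sense()["finger_gap"])/' -e 's/-.028,-.003/-.028,-.010/' p1.py; python3 p1.py
```

```text
yaw 2.0346 -0.008
0.03011668598148188
carried 0.02973620579865209
down [ 0.6019 -0.2222  0.0436] [-0.2 -0.1  3.4] 0.02989259940947881
51.325
```

View pics/w6.png

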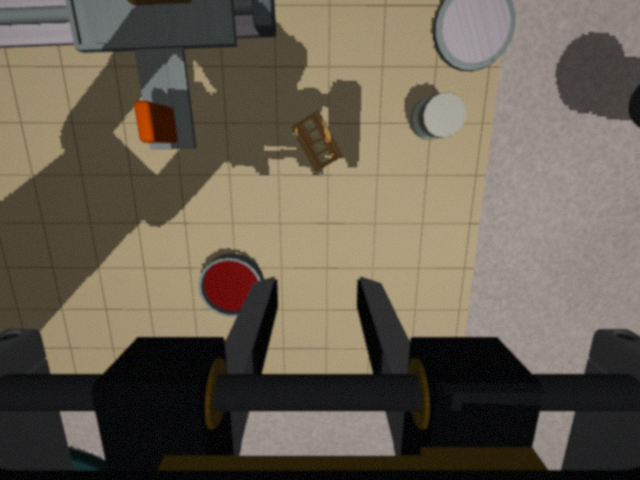

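Model 1 is on the plate (top edge of image). Model 2 spans corners (292,127),(318,112),(342,158),(318,172). I'll take its pose from those corners.

```bash
cat > p2.py <<'E'
from h import *
f=np.load("w6.npy",allow_pickle=True).item()
C=np.array([ray(f,p,.012)[:2] for p in [(292,127),(318,112),(342,158),(318,172)]])
e=((C[0]-C[3])+(C[1]-C[2]))/2; print(C.round(4),np.linalg.norm(e),np.linalg.norm(C[0]-C[1]),np.linalg.norm(C[2]-C[3]))
c=C.mean(0); yaw=np.arctan2(e[1],e[0]); print(c,yaw)
# closer look
v=np.r_[c-[.10,0],.12]; reach(v,down(0)); g=grab_frame("wrist"); save(g,"w7"); np.save("w7.npy",g,allow_pickle=True)
for d in place_of(g,"model_a"): print(d["conf"],d["xy"],ray(g,d["xy"],0)[:2])
from seg import block
print(proj(g,[*c,.01]),block(g,proj(g,[*c,.012]),60))
E
python3 p2.py
```

```text
[[ 0.4949 -0.3154]
 [ 0.5083 -0.34  ]
 [ 0.4664 -0.3634]
 [ 0.453  -0.3401]] 0.0483191458585049 0.02803295110573496 0.026844041662565148
[ 0.48061467 -0.3397406 ] 0.5213028060997663
0.94 [314.4, 115.4] [ 0.48194652 -0.336277  ]
[318.70040779 116.19734821] (array([ 0.48267221, -0.34178687]), np.float64(0.5351285986426606), [32.789974212646484, 49.026763916015625])
```

View pics/w7.png

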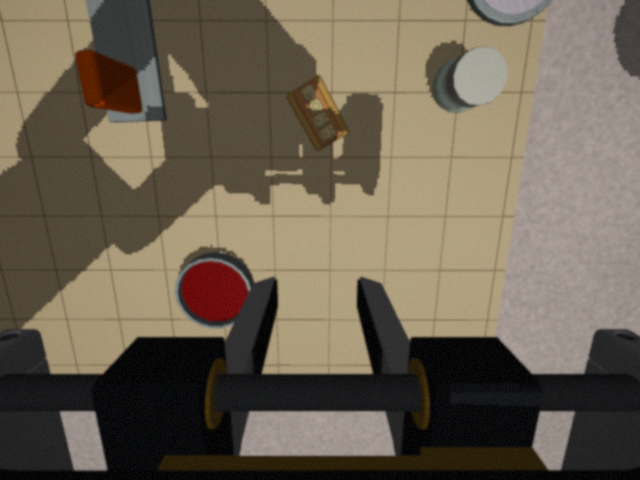

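Model 2 is at (0.4815,-0.339), yaw 0.525, with size and height consistent. Picking and placing it, then checking the carrier.

```bash
cat > p3.py <<'E'
from h import *
y,s=pick([.4815,-.3395],.525,.003,gap=.05)
place(unit(.030,-.010),np.pi/2+YAW,0,.0435)
reach([.48,-.27,.24],down(0))
f=grab_frame("wrist"); save(f,"w8"); np.save("w8.npy",f,allow_pickle=True)
for n,z in [("model_a",.04),("carrier_pad",.04),("carrier_handle",.065)]:
  for d in place_of(f,n):
    if d["conf"]>.3:print(n,round(d["conf"],2),np.round(d["xy"]),ray(f,d["xy"],z)[:2].round(4))
print(unit(-.028,-.01),unit(.03,-.01),sense()["time_s"])
E
python3 p3.py
```

```text
grip 0.02952808296649915 [-0.   0.5 -0.1]
held 0.029909592216182945
carried 0.029846238028263555
down [ 0.6593 -0.2118  0.0432] [0.4 0.6 4.5] 0.029697415686020346
model_a 0.68 [262. 102.] [ 0.6005 -0.2137]
model_a 0.66 [253.  39.] [ 0.6573 -0.2075]
model_a 0.44 [500. 129.] [ 0.5742 -0.4594]
carrier_handle 0.66 [256. 212.] [ 0.4919 -0.2068]
[ 0.60142229 -0.2141117 ] [ 0.6593759  -0.21179232] 60.4667
```

View pics/w8.png

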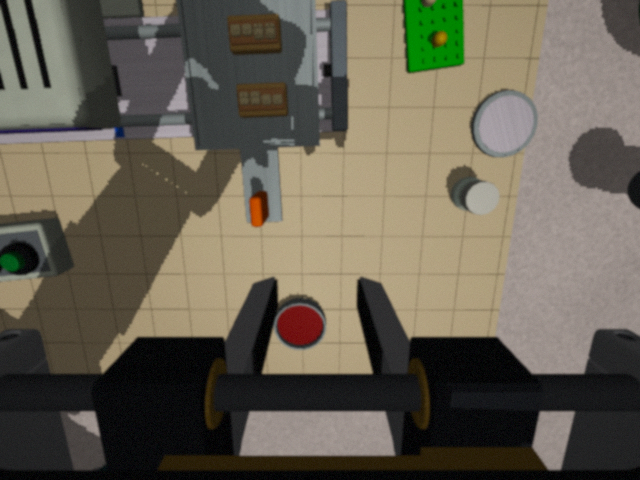

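Both models lie flat on the plate near (254,38) and (262,99), where intended. Now I'll pinch the handle, settle at loading, and slide to the lamp.

```bash
cat > s1.py <<'E'
from h import *
H=np.array([.4928,-.2085,.046])
reach(H+[0,0,.10],down(YAW)); grip(.04); move_l(H,max_speed=.1); grip(0)
s=sense(); print("pinch",s["tool_pos"].round(4),s["contact_force"].round(1),s["finger_gap"])
move_l([H[0],-.2095,.046],max_speed=.02); pause(.5); s=sense(); h=s["tool_pos"]; print(h.round(4),s["contact_force"].round(1))
for d in (.02,.04,.08,.12,.145,.152,.156,.160):
    r=move_l(h+U*d,max_speed=.05,f_stop=30); s=sense(); print(d,r,round((s["tool_pos"]-h)@U,4),s["contact_force"].round(1),flush=True)
    if r: break
pause(.4); s=sense(); print(s["tool_pos"].round(4),s["contact_force"].round(1),s["time_s"])
E
python3 s1.py
```

```text
pinch [ 0.493  -0.2092  0.0463] [ 0.1 -2.5  0.7] 0.011769600625295019
[ 0.493  -0.2096  0.0463] [-0.2 -1.1  4.2]
0.02 False 0.0207 [-0.6  1.1  3.6]
0.04 False 0.0407 [1.1 1.2 2.2]
0.08 False 0.0803 [4.1 0.9 0.4]
0.12 False 0.1212 [ 5.1  1.1 -0.1]
0.145 False 0.1462 [ 6.   0.1 -0.7]
0.152 False 0.1528 [ 6.1  1.5 -0.3]
0.156 False 0.1586 [ 5.3  6.1 -0.6]
0.16 False 0.1605 [ 5.9 -1.4 -1.6]
[ 0.4871 -0.0493  0.0463] [ 7.1 -0.3 -1.3] 68.5917
```

Carrier is in the lamp detent (0.1605). Release and locate the keys by colour from close above.

```bash
cat > k.py <<'E'
from h import *
grip(.04); move_l(sense()["tool_pos"]+[0,0,.13]); 
reach([.345,.113,.18],down(0)); grip(0)
f=grab_frame("wrist"); save(f,"w9"); hsv=cv2.cvtColor(f["image"],cv2.COLOR_RGB2HSV)
def cen(lo,hi,guess):
    m=cv2.inRange(hsv,lo,hi); x,y=proj(f,[*guess,.055]).astype(int); 
    w=np.zeros_like(m); cv2.circle(w,(int(x),int(y)),28,255,-1); m&=w
    n,l,st,c=cv2.connectedComponentsWithStats(m); k=1+np.argmax(st[1:,4]); return c[k],st[k]
for n,lo,hi,g in [("blue",(100,120,40),(130,255,255),(.427,.157)),("white",(0,0,110),(180,60,255),(.430,.113)),("green",(50,120,30),(85,255,255),(.436,.069))]:
    c,st=cen(lo,hi,g); print(n,c.round(1),st,ray(f,c,.055)[:2].round(4))
for n in("key_programme_top","key_time_top","key_start_top"):
    for d in place_of(f,n):
        if d["conf"]>.4: print(n,round(d["conf"],2),np.round(d["xy"]),ray(f,d["xy"],.055)[:2].round(4))
E
python3 k.py
```

```text
blue [262.4 145.1] [250 133  26  26 516] [0.4235 0.1592]
white [321.5 138.7] [317 129   9  21 120] [0.4287 0.1093]
green [366.  133.6] [354 121  26  26 518] [0.4328 0.072 ]
key_programme_top 0.93 [264. 146.] [0.4225 0.158 ]
key_time_top 0.76 [314. 144.] [0.4248 0.1155]
key_start_top 0.96 [367. 133.] [0.4333 0.0713]
```

View pics/w9.png

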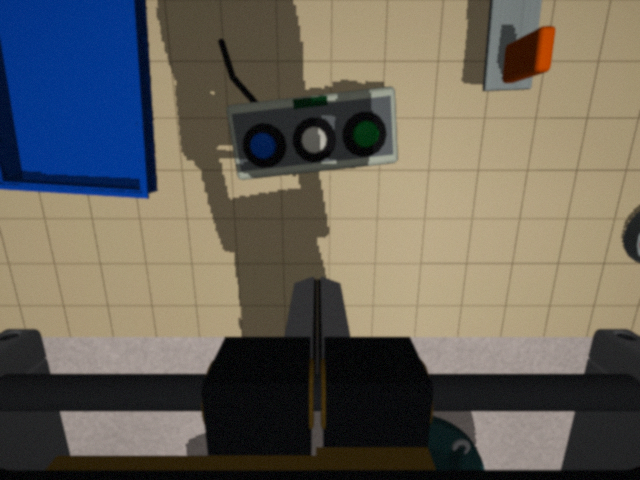

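Keys are blue (262,145), white (314,139) and green (366,133), giving an even row from (0.423,0.1585) to (0.433,0.0715). Pressing in order.

```bash
cat > k2.py <<'E'
from h import *
for i,p in enumerate([(.423,.1585),(.428,.115),(.433,.0715)]):
    (reach if i==0 else move_l)([*p,.09],down(0)); move_l([*p,.060],max_speed=.1); pause(.2)
    r=move_l([*p,.047],max_speed=.02,f_stop=9); s=sense(); pause(.2); s2=sense()
    print(r,s["tool_pos"].round(4),s["contact_force"].round(1),s2["tool_pos"].round(4),s2["contact_force"].round(1),flush=True)
    move_l([*p,.09],max_speed=.1)
f=grab_frame("top")
for d in place_of(f,"carrier_handle"): print(d["conf"],ray(f,d["xy"],.065)[:2])
print(sense()["time_s"])
E
python3 k2.py
```

```text
True [0.4234 0.1586 0.0503] [-0.2 -1.3  4.9] [0.4234 0.1586 0.0502] [-0.7 -1.1  5. ]
True [0.4284 0.115  0.0503] [-1.2  0.1  3.3] [0.4284 0.115  0.0502] [-1.6 -0.4  5.5]
True [0.4334 0.0715 0.0503] [-0.9  0.4  4.5] [0.4334 0.0715 0.0502] [-0.7  0.3  5.3]
0.92 [ 0.48401889 -0.04881108]
79.45
```

```bash
cat > s2.py <<'E'
from h import *
V=np.array([-np.sin(.033),np.cos(.033),0])
H=np.array([.4878,-.0493,.047])
reach(H+[0,0,.10],down(YAW)); grip(.04); move_l(H,max_speed=.1); grip(0)
s=sense(); h=s["tool_pos"]; print("pinch",h.round(4),s["contact_force"].round(1),s["finger_gap"])
for d in (.02,.04,.08,.12,.145,.152,.156,.160):
    r=move_l(h+V*d,max_speed=.05,f_stop=30); s=sense(); print(d,r,round((s["tool_pos"]-h)@V,4),s["contact_force"].round(1),flush=True)
    if r: break
pause(.4); s=sense(); print(s["tool_pos"].round(4),s["contact_force"].round(1),s["time_s"])
grip(.04); pause(.2); move_l(sense()["tool_pos"]+[0,0,.14]); grip(.06)
reach([.46,.12,.26],down(0)); pause(.2)
f=grab_frame("wrist"); save(f,"w10"); np.save("w10.npy",f,allow_pickle=True)
for n,z in [("model_a",.04),("carrier_pad",.04),("carrier_handle",.065),("case_pan",0)]:
  for d in place_of(f,n):
    if d["conf"]>.3:print(n,round(d["conf"],2),np.round(d["xy"]),ray(f,d["xy"],z)[:2].round(4))
E
python3 s2.py
```

```text
pinch [ 0.4879 -0.0495  0.0472] [-0.5 -0.2  0.4] 0.0118675339956137
0.02 False 0.0206 [0.5 0.4 1.1]
0.04 False 0.0407 [-1.4  0.8  2.1]
0.08 False 0.0804 [-4.2  0.9  3.3]
0.12 False 0.1203 [-5.1  1.1  3.3]
0.145 False 0.1455 [-6.1  0.1  3.8]
0.152 False 0.1514 [-6.6 -2.   4.6]
0.156 False 0.1577 [-5.5  6.6  3.4]
0.16 False 0.1601 [-5.3 -0.8  4. ]
[0.4821 0.1105 0.0472] [-5.7 -0.8  4.4] 87.4
model_a 0.82 [331.  94.] [0.5892 0.1051]
model_a 0.6 [327.  33.] [0.6466 0.1098]
model_a 0.49 [461.  64.] [ 0.6182 -0.0295]
carrier_pad 0.66 [321.  64.] [0.6185 0.1159]
carrier_handle 0.88 [324. 199.] [0.4815 0.1121]
case_pan 0.92 [140. 197.] [0.4742 0.3432]
```

Carrier is at unloading with both models on it. Now the pan pose, from the blue outline.

```bash
sed -i 's/^YAW=.*/YAW=0.0365/' h.py; cat > pan.py <<'E'
from h import *
def pan(f):
    hsv=cv2.cvtColor(f["image"],cv2.COLOR_RGB2HSV); m=cv2.inRange(hsv,(105,130,30),(125,255,255))
    m=cv2.morphologyEx(m,cv2.MORPH_CLOSE,np.ones((5,5)))
    n,l,st,c=cv2.connectedComponentsWithStats(m); k=1+np.argmax(st[1:,4])
    cnt=max(cv2.findContours((l==k).astype(np.uint8),cv2.RETR_EXTERNAL,cv2.CHAIN_APPROX_NONE)[0],key=len)
    W=np.array([ray(f,q,.028)[:2] for q in cnt[:,0,:]],np.float32)*1000
    (cx,cy),(w,h),a=cv2.minAreaRect(W); a=np.radians(a)+(0 if w>h else np.pi/2); a=(a+np.pi/2)%np.pi-np.pi/2
    return np.array([cx,cy])/1000,a,sorted((w,h)),st[k]
if __name__=="__main__":
    reach([.38,.30,.30],down(0))
    for c in("wrist","top"):
        f=grab_frame(c); print(c,pan(f),[(round(d["conf"],2),ray(f,d["xy"],0)[:2].round(4)) for d in place_of(f,"case_pan")][:2])
        save(f,"pan_"+c)
E
python3 pan.py
```

```text
wrist (array([0.47381894, 0.34043347]), np.float64(-0.06309001990786811), [142.1046142578125, 188.71737670898438], array([  226,    45,   122,   166, 18339], dtype=int32)) [(0.77, array([0.4731, 0.3422]))]
top (array([0.47209979, 0.33817487]), np.float64(-0.05668178853486516), [142.428466796875, 187.0707244873047], array([ 157,  221,   55,   70, 3104], dtype=int32)) [(0.97, array([0.4697, 0.3396]))]
```

```bash
cat > u.py <<'E'
from h import *
from pan import pan
P2=np.array([.6164,.1154]); ty=np.pi/2+YAW
for i,(m,px) in enumerate([((-.028,-.010),-.035),((.030,-.009),.035)]):
    y,s=pick(unit(*m,P2),ty,.0437,prefer=ty,up=.14)
    if sense()["finger_gap"]<.025: print("LOST");break
    if i==0: c,a=np.array([.473,.340]),-.06
    else:
        f=grab_frame("top"); r=pan(f); print("pan",r,[(round(d["conf"],2),ray(f,d["xy"],0)[:2].round(4)) for d in place_of(f,"case_pan")][:1])
    place(c+px*np.array([np.cos(a),np.sin(a)]),np.pi/2+a,0,.0075,up=.14)
print(sense()["time_s"])
reach([.38,.26,.30],down(0)); f=grab_frame("wrist"); save(f,"w11"); print(pan(f))
for n,z in [("model_a",.004),("carrier_handle",.065)]:
  for d in place_of(f,n):
    if d["conf"]>.3:print(n,round(d["conf"],2),np.round(d["xy"]),ray(f,d["xy"],z)[:2].round(4))
E
python3 u.py
```

```text
grip 0.029738350715245065 [0.7 0.  0.4]
held 0.02970938538051011
carried 0.02932450902967483
down [0.4382 0.3422 0.008 ] [ 0.3 -0.9  2.7] 0.02967851657586999
grip 0.029553845072359194 [-0.4  0.1  0.8]
held 0.02935687518780576
pan (array([0.47249225, 0.33813379]), np.float64(-0.063290156463788), [141.76519775390625, 187.38380432128906], array([ 156,  221,   54,   70, 3019], dtype=int32)) [(0.65, array([0.4407, 0.0759]))]
carried 0.029790875283012302
down [0.5082 0.338  0.008 ] [-0.5  0.1  4. ] 0.029734536354700827
108.4333
(array([0.47377646, 0.34011658]), np.float64(-0.06417658963262074), [142.56668090820312, 188.5835418701172], array([  192,    43,   122,   168, 16356], dtype=int32))
model_a 0.95 [248. 105.] [0.5064 0.3472]
model_a 0.55 [256. 162.] [0.4365 0.3417]
carrier_handle 0.89 [447. 120.] [0.4848 0.1134]
```

Both models are in the pan. Sliding the empty carrier back to loading.

```bash
cat > s3.py <<'E'
from h import *
H=np.array([.4818,.1105,.047])
reach(H+[0,0,.12],down(YAW)); grip(.04); move_l(H,max_speed=.1); grip(0)
s=sense(); h=s["tool_pos"]; print("pinch",h.round(4),s["contact_force"].round(1),s["finger_gap"])
for d in (.08,.150,.17,.25,.305,.312,.316,.320):
    r=move_l(h-U*d,max_speed=.07,f_stop=30); s=sense(); print(d,r,round((s["tool_pos"]-h)@U,4),s["contact_force"].round(1),flush=True)
    if r: break
pause(.5); s=sense(); print(s["tool_pos"].round(4),s["contact_force"].round(1),s["time_s"])
E
python3 s3.py
```

```text
pinch [0.4819 0.1104 0.0472] [ 0.6 -1.2  1. ] 0.011560291066054435
0.08 False -0.0801 [-0.2 -1.4  0.2]
0.15 False -0.1485 [-0.9  7.3  1.4]
0.17 False -0.1726 [ 0.3 -6.  -0.3]
0.25 False -0.2501 [-0.3 -0.4  0.7]
0.305 False -0.3054 [ 0.1 -1.4  1. ]
0.312 False -0.3124 [-1.4 -1.6 -0.3]
0.316 False -0.3178 [-0.5 -5.3 -1.1]
0.32 False -0.3204 [-0.1 -0.9  1.5]
[ 0.4936 -0.2094  0.0472] [-0.9 -2.  -0.3] 119.3833
```

```bash
cat > z.py <<'E'
from h import *
from pan import pan
grip(.04); pause(.2); move_l(sense()["tool_pos"]+[0,0,.15]); reach([.35,.05,.32],down(0)); pause(.3)
for c in("wrist","scene"):
    f=grab_frame(c); print(c,pan(f)[:2]); save(f,"end_"+c)
    for n,z in [("model_a",.004),("carrier_handle",.065),("case_pan",0)]:
        for d in place_of(f,n):
            if d["conf"]>.3:print(n,round(d["conf"],2),np.round(d["xy"]),ray(f,d["xy"],z)[:2].round(4))
E
python3 z.py
```

```text
wrist (array([0.47372824, 0.33676352]), np.float64(-0.06472826345243021))
model_a 0.98 [ 99. 139.] [0.437  0.3475]
carrier_handle 0.59 [540.  86.] [ 0.4938 -0.207 ]
case_pan 0.88 [102. 107.] [0.4774 0.3393]
scene (array([0.47511658, 0.33624725]), np.float64(-0.0539519152594794))
model_a 0.49 [391. 132.] [0.4355 0.3403]
carrier_handle 0.98 [274. 279.] [ 0.5044 -0.2115]
case_pan 0.96 [403. 142.] [0.4793 0.3324]
```

View pics/end_scene.png

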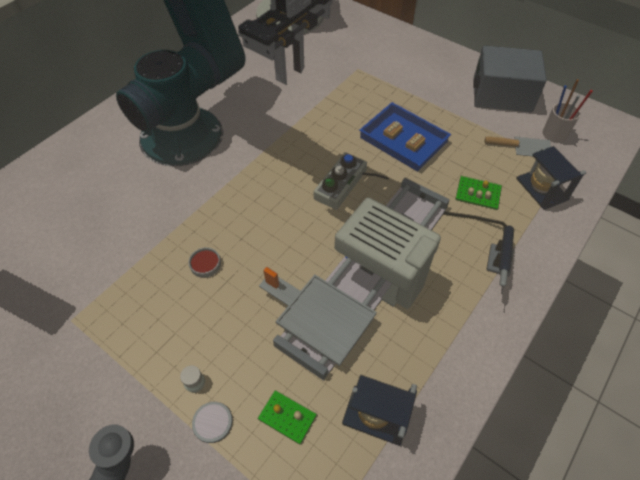

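The picture shows both models in the pan at (394,129) and (416,142), the empty carrier at the loading end with its handle at (272,277), and the other items where they started.

```bash
python3 -c "
from station import *
print(sign_off())"
```

```text
the job is handed in; nothing more can be done
None
```

The job is handed in (no verdict was returned): both models present were cured and are in the pan by the final pictures, the keys were pressed blue, white, green, and the empty carrier is back at its loading station.

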